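# Free the container jammed in the quayside chute and load the ferry

## Task

An orange container has run too far down the grey feed chute and is stuck under the lips at its foot. Lift out the container waiting behind it and stand it on the free part of the blue quay, then nudge the stuck one back up the chute until it is clear of the lips, lift it out there and set it down in the ferry's loading bay, lengthwise between the four corner guides. Set both containers down upright without dropping them, let go, and leave everything else standing where it is.

Things in the scene. Friction and masses are not known exactly. Their poses are not given: they have to be found in the camera images.
- chute: Fixed grey chute, sloping 0.14 rad, open on top. Origin: on the floor surface, mid-width, under the upper end of the lips. x points UP the slope along the floor (towards the robot), z is the floor's normal, y across. In mm: floor x=-140 (foot, away from the robot, 22 over the bench) to 182; inside width 64, walls 8 thick. End wall 22 high, inner face at x=172.
- slot (a point): Middle of the slot at the chute's foot, at chute x=-130, z=60 mm; chute axes. From chute x=-140 to 0 two aluminium lips (z=60..66) overhang the walls inward to y=+-23: a slot 46 mm wide stays open above and at the foot, where closed fingers reach down and push. At the foot two cheeks 10 long, 30 high, stand at y=+-23..32; between them it is open.
- open_part (a point): Floor point in the middle of the chute's upper part, at chute x=105 mm; chute axes. The side walls are 60 mm high from chute x=-140 to 35 mm, and only 10 mm high from 35 to 182 mm: only there, with no lips above, can fingers straddle a container and lift it out.
- stuck: The jammed orange container: solid box 120 x 58 x 56 mm (x long, y wide, z high), 0.2 to 0.41 kg. Origin: centre of its underside. At the start it has the chute's axes, centre at chute x=-66..-28 mm, top 4 mm below the lips. It slides with a push of up to 6 N and stays where left on the slope. It is clear of the lips when its centre is beyond chute x=60 mm.
- waiting: The second, identical orange container (120 x 58 x 56 mm, origin centre of the underside, about 0.2 to 0.4 kg), waiting in the low-walled upper part of the chute at chute x = 100 to 108 mm, so that it blocks the way back up.
- quay: Fixed blue plastic quay block, 270 x 150 x 30 mm, left or right of the chute. Origin: centre of its underside, x along its length, top at z=30 mm. The crane stands on its +x end; the free part of its top is x=-135..60 mm, y=-75..75 mm. A fixed clip-on track, 140 x 60 x 27 mm, runs on from the +x end.
- crane: Fixed aluminium container crane on the quay, 240 mm over the bench in all. Origin: centre of its foot print on the quay's top; legs at x=+-30, y=+-55 mm, portal top 150 mm above the quay, jib 209 mm above the quay reaching from x=-30 to x=140 mm; crank out to y=65 mm.
- ferry: Fixed white ferry hull, 285 x 110 mm, deck 40 mm high, on the other side of the chute. Origin: on the underside, amidships; x points to the round bow (bow at x=150). Wheelhouse at x=-129..-95 mm, y=+-42 mm, up to 116 mm over the bench.
- bay (a point): Centre of the ferry's loading bay, on the deck surface (40 mm over the bench); the ferry's axes. Four L-shaped corner guides, 12 mm high, 16 mm legs, enclose a 140 x 76 mm rectangle (x by y) for the 120 x 58 mm container; between the guides the sides are open for the fingers.
- stack_low: Bystander: lower of two stacked orange containers at the table's side, 120 x 58 x 56 mm. Origin centre of the underside.
- stack_top: Bystander: upper container of that stack.
- tug: Bystander: small loose tug boat, 98 x 45 x 66 mm, in front of the chute's foot. Origin centre of the underside.
- truck: Bystander: loose toy truck, 100 x 42 x 54 mm, near the robot. Origin at bench height.
- mug: Bystander: white mug, 80 mm across, 90 mm high. Origin centre of the underside.
- driver: Bystander: screwdriver lying on the bench at the side.
- oil: Bystander: small bottle, 50 mm across, 120 mm high, at the side. Origin centre of the underside.
Things that resemble listed ones, but are neither listed nor needed, are in the scene too. What is shaped like the waiting but red or turquoise is not meant.

How it is judged:
By the outcome, as a careful person would: the job done as asked, in the order asked, and still so for the second after the job is handed in, with the robot touching nothing.
It also fails if it takes over 67 s, if anything falls off the work surface, if the arm or the gripper's body presses on something with over 40 N, if the wrist force passes 120 N, or if a joint passes its speed limit or range.

## Robot

A 6-joint arm with a two-finger parallel gripper is mounted at the origin on the work surface. World frame = base frame: x ahead of the robot, y to its left, z up, the work surface at z = 0. Lengths are in mm, angles in degrees, forces in N, time in s.
With the tool pointing down it reaches from about 350 to 850 mm from the base axis. Payload 8.1 kg.
Tool frame: the origin (TCP) lies midway between the tips of the shut fingers; the grasp point (between the pads) lies 19 mm behind it (r.pinch_z is the distance from the TCP to the grasp point, in mm); z points along the fingers, y is the line along which they close (so a half turn about z gives the same grasp; the last joint's range is limited). The gripper opens to 85 mm and grips with 20 to 120 N. Pads are 22 mm wide; open, the fingers measure 114 mm over their backs; the gripper's body (76 mm by 85 mm) begins 54 mm behind the grasp point. The pads swing forward as they close: fully open they stand 13 mm farther back than shut.
Start: joints at [-68.892, 7.471, 85.268, -0, 87.261, -4.893], TCP at [263.05, -539.268, 231.292] pointing down, gripper open.
Joint ranges: [-169.43, 169.43], [-51.17, 129.36], [1.28, 143.12], [-76.62, 256.62], [0, 156.53], [-152.29, 152.29]. Speed limits (degrees/s): [136.94, 136.94, 159.86, 180, 180, 180].

## Interface

Orientations are given as [roll, pitch, yaw] about the fixed x, y, z axes, in that order (R = Rz(yaw) Ry(pitch) Rx(roll)).
In Python, from bench import sensors, optics, job, r gives the robot as it stands.
- The arm moves only by the tool play_rows, never from a script. Its argument "motion" is a list that holds one entry, the list of rows, each a list of 6 numbers: the shift along the tool's x, y, z in cm, then the turn, a rotation vector about the tool's x, y, z in degrees. In form: [[[x, y, z, ax, ay, az], ...]]. A call has 1 to 5 rows; each row is the pose to reach, as a shift and turn from the pose commanded when the call began, along the tool's axes at that moment; what a row does not reach only later rows make up. A row lasts 1/10 s, in which the tool goes at most 50 mm and 8.59 degrees, less where a joint would pass 70% of its speed; a pose out of reach is approached as far as the arm can. A call with a gripper value outside its range is refused whole. "jaw" is the opening, from 0 (shut) to 1 (fully open), set as the call begins (left out, the last holds). The fingers move at their own pace and stop on an object; "squeeze" is the grip in N (left out, the last holds). Time passes only in rows, so rows that repeat a pose let the fingers close. It gives the time, the measured TCP pose, the force, the opening and the grip force at its end, in the units of the state.
- sensors.sense(): the state, without advancing time (a new reading comes with each control period).
- optics.snapshot(name): name is "scene" or "top" or "wrist"; returns a dict with "pixels" (400x640x3 uint8, red, green, blue), "mtx" (3x3 intrinsics, pixels), "R" (3x3) and "t" (3): a world point X has camera coordinates R X + t; the wrist camera has in their place "T_tool_cam" (4x4, takes a point from camera to tool coordinates, whose origin is the TCP and whose axes are the flange's). Camera axes: x right, y down, z forward; pixel columns grow to the right and rows downward; lengths in mm; the calibration is good to about 2 mm. A picture is of the moment at which its call begins: read the wrist's pose just before it. There is no depth.
- job.hand_in(): hands the job in; it is judged then, once.
The state is a dict: "time": time; "joint_pos": joint angles; "qd": joint speeds; "joint_efforts": joint torques, N m; "tool_pos": TCP position; "tcp_rot": TCP orientation; "ft_force": force on the tool from outside, world axes, zero at the start; "wrist_torque": the same for the moment, N m; "finger_gap": finger opening in mm; "grip_force": force on a finger pad.
Only numpy, scipy, OpenCV 4.12 (cv2) and the standard library are available. Lean on these libraries where they do the work, as an engineer would, in place of code of your own. Each camera call takes 0.05 s, during which the arm holds its last target. There are 200 camera calls.

## Working session

There is one attempt and no reset: what is moved stays moved. The work goes in short steps, Python scripts to look and compute and a tool call to move; the robot and the scene stay as the last step left them, time stands still between calls to the robot, and variables do not carry over. Pictures are saved under pics/ and viewed, at most 10 in all, crops included, and the job is handed in when it is done.

Besides the shell and the picture viewer there is one more tool, called in YAML: its name, and indented under it one key for each argument. play_rows: Moves the arm, as the interface text tells. Its arguments: {"type":"object","properties":{"motion":{"type":"array","items":{"type":"array","items":{"type":"array","items":{"type":"number"}}}},"jaw":{"type":"number"},"squeeze":{"type":"number"}},"required":["motion"]}

```bash
ls; mkdir -p pics; python3 - <<'E'
from bench import sensors, optics, job, r
import cv2,numpy as np
for n in ("scene","top"):
    s=optics.snapshot(n); cv2.imwrite(f"pics/{n}0.png",s["pixels"][:,:,::-1])
    np.savez(f"{n}.npz",**{k:np.array(v) for k,v in s.items()})
    print(n,s["mtx"],s["R"],s["t"])
print(sensors.sense()); print(r.pinch_z)
E
```

```text
pics
scene [[368.57181161   0.         319.14474695]
 [  0.         368.57181161 198.16997224]
 [  0.           0.           1.        ]] [[-0.10902615  0.9940382   0.00116401]
 [ 0.84993009  0.0938275  -0.51847395]
 [-0.51549213 -0.05553789 -0.85509263]] [  46.44783602 -399.39771892 1467.91295814]
top [[420.88975543   0.         319.90189593]
 [  0.         420.88975543 197.24446556]
 [  0.           0.           1.        ]] [[ 0.01079128 -0.9997449   0.01984133]
 [-0.9918908  -0.01321517 -0.12640415]
 [ 0.12663411 -0.01831637 -0.99178038]] [ -21.38458484  527.34373454 1292.23159765]
{'time': 0.1, 'joint_pos': array([-6.88927644e+01,  7.51236416e+00,  8.53240225e+01, -7.32405043e-05,
        8.72597955e+01, -4.89234977e+00]), 'qd': array([ 0.02193289, -0.02648487, -0.18206255,  0.04057039, -0.14787497,
        0.00516473]), 'joint_efforts': array([ 1.72286265e-03, -5.70949459e+01, -5.01942766e+01, -1.09102605e-04,
        8.02908442e-03, -6.28535918e-05]), 'tool_pos': array([ 262.86726622, -538.80472025,  230.3233894 ]), 'tcp_rot': array([-1.79904162e+02, -8.12990013e-03,  2.59995821e+01]), 'ft_force': array([-0.33744313, -0.01827153, -0.41643014]), 'wrist_torque': array([-0.01138448,  0.01388209,  0.01979621]), 'grip_force': 0.0, 'finger_gap': 84.98430587617868}
18.700000000000003
```

View pics/top0.png

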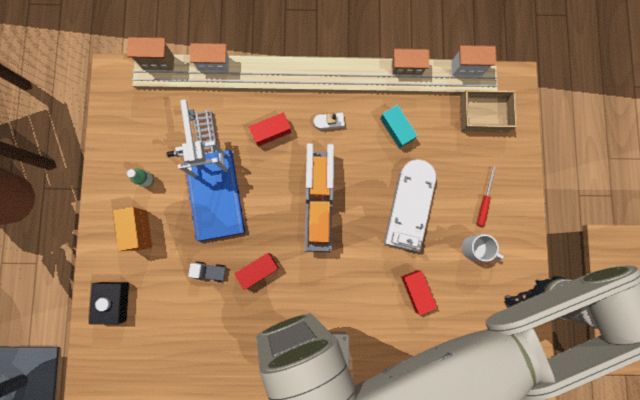

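View pics/scene0.png

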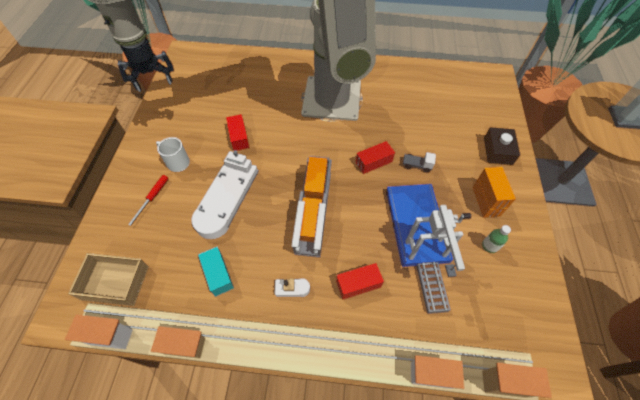

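The top view shows the chute at (319,200) with two orange boxes. The one stuck under the lips is at (319,172) and the waiting one at (319,222). The quay is at (215,200), the ferry at (412,205), and the orange stack at (130,228). I'll enlarge these.

```bash
python3 - <<'E'
import cv2,numpy as np
im=np.load("top.npz")["pixels"][:,:,::-1]
out=[]
for x0,w in ((182,64),(295,50),(382,60)):
    c=cv2.resize(np.ascontiguousarray(im[140:258,x0:x0+w]),None,fx=4.5,fy=4.5,interpolation=cv2.INTER_CUBIC)
    for u in range(-(-x0//10)*10,x0+w,10):
        X=int((u-x0+.5)*4.5); cv2.line(c,(X,0),(X,6),(0,255,0),1); cv2.putText(c,str(u),(X-10,16),0,.35,(0,255,0))
    for v in range(140,258,10):
        Y=int((v-140+.5)*4.5); cv2.line(c,(0,Y),(6,Y),(0,255,0),1); cv2.putText(c,str(v),(7,Y+4),0,.35,(0,255,0))
    out.append(c)
o=np.hstack(out); print(o.shape); cv2.imwrite("pics/m1.png",o)
E
```

```text
(531, 783, 3)
```

View pics/m1.png

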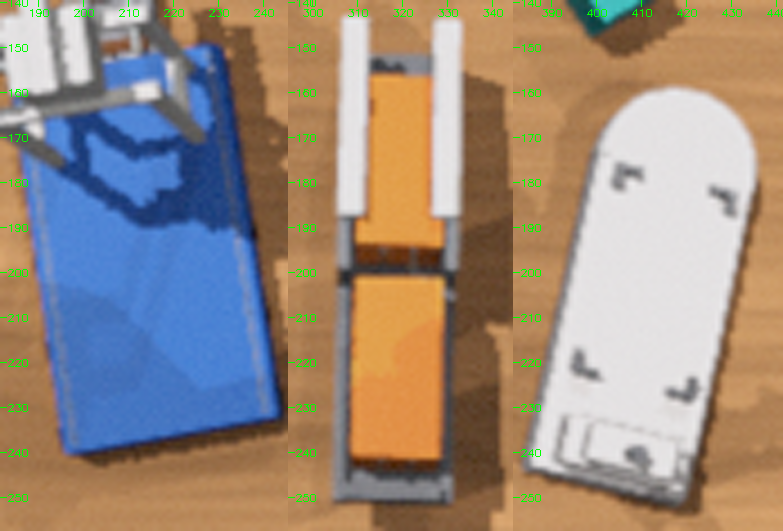

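```bash
cat > h.py <<'E'
import numpy as np,cv2
from scipy.optimize import least_squares
from scipy.spatial.transform import Rotation as Ro
def cam(n): return dict(np.load(n+".npz"))
def proj(c,X):
    p=(c["R"]@np.atleast_2d(X).T).T+c["t"]; q=p@c["mtx"].T; return q[:,:2]/q[:,2:]
def plane(c,uv,z):
    d=np.c_[np.atleast_2d(uv),np.ones(len(np.atleast_2d(uv)))]@np.linalg.inv(c["mtx"]).T@c["R"]
    o=-c["R"].T@c["t"]; return o+d*((z-o[2])/d[:,2])[:,None]
def chute(x,y,yaw): # R,t ; yaw = heading of chute x axis, deg
    return Ro.from_euler("ZY",[yaw,-np.rad2deg(.14)],degrees=True).as_matrix(),np.array([x,y,22+140*np.sin(.14)])
def fit(c,f,P,uv,p0):
    g=lambda p:(proj(c,(f(*p)[0]@np.array(P,float).T).T+f(*p)[1])-uv).ravel()
    s=least_squares(g,p0,x_scale=[10,10,1]); return s.x,s.fun.reshape(-1,2)
def mv(cur,tgt):
    "cur,tgt=(xyz mm, rpy deg): row in tool axes (cm, deg)"
    Rc=Ro.from_euler("xyz",cur[1],degrees=True); Rt=Ro.from_euler("xyz",tgt[1],degrees=True)
    return np.round(np.r_[Rc.inv().apply(np.array(tgt[0])-cur[0])/10,(Rc.inv()*Rt).as_rotvec(degrees=True)],2)
E
python3 - <<'E'
from h import *
from bench import optics
c=cam("top")
m=lambda x0,X0,L:np.array([[x0+(X-X0)/4.5-.4,140+Y/4.5-.4] for X,Y in L])
P=[[0,-40,66],[0,-23,66],[0,23,66],[0,40,66],[182,-40,10],[182,40,10]]
uv=m(295,288,[[338,216],[365,216],[432,216],[461,216],[333,502],[453,502]])
p,e=fit(c,chute,P,uv,[600,0,180]); print("chute",p.round(2),e.round(2).tolist())
R,t=chute(*p)
w=m(295,288,[[355,277],[445,277],[441,460],[350,460]])
B=lambda xc:[[xc-60,-29,56],[xc-60,29,56],[xc+60,29,56],[xc+60,-29,56]]
f=lambda x,y,a:(R@Ro.from_euler("z",a,degrees=True).as_matrix(),R@np.array([x,y,0])+t)
q,e=fit(c,f,[[-60,-29,56],[-60,29,56],[60,29,56],[60,-29,56]],w,[104,0,0]);print("waiting",q.round(2),e.round(2).tolist())
# stuck: edges along centreline at top z=56
for XY in ([399,75],[399,247]):
    s=least_squares(lambda z:(proj(c,R@[z[0],0,56]+t)-m(295,288,[XY]))[0,1:],[0]);print("stuck edge",s.x)
g=plane(c,m(382,513,[[628,177],[724,200],[587,365],[681,389]]),46)
print("guides",g.round(1).tolist(),g.mean(0),np.rad2deg(np.arctan2(*(g[:2].mean(0)-g[2:].mean(0))[1::-1])))
qq=plane(c,m(182,0,[[65,452],[280,415],[215,45]]),30);print("quay",qq.round(1).tolist())
print("tug",plane(c,[[329,121]],40))
s=optics.snapshot("wrist");print(s["T_tool_cam"],s["mtx"])
E
```

```text
chute [537.95 -11.27 179.74] [[0.09, -0.23], [-0.21, -0.13], [0.32, 0.15], [-0.43, 0.25], [0.11, -0.23], [0.12, 0.19]]
waiting [100.3    0.85  -0.34] [[0.16, 0.15], [-0.39, 0.6], [-0.02, -0.14], [0.25, -0.57]]
stuck edge [-103.41829143]
stuck edge [18.51303119]
guides [[587.8, -289.2, 46.0], [572.5, -356.4, 46.0], [455.7, -258.7, 46.0], [439.9, -323.6, 46.0]] [ 513.94696367 -306.95915642   46.        ] -13.439719554805906
quay [[389.1, 367.5, 30.0], [416.3, 220.8, 30.0], [677.5, 275.5, 30.0]]
tug [[773.90421121 -41.46075903  40.        ]]
[[-1.08854859e-03 -9.53236184e-01 -3.02224408e-01  7.65718011e+01]
 [ 9.99999334e-01 -9.21887025e-04 -6.94092824e-04  3.60668736e-02]
 [ 3.83017634e-04 -3.02224963e-01  9.53236553e-01 -1.43260192e+02]
 [ 0.00000000e+00  0.00000000e+00  0.00000000e+00  1.00000000e+00]] [[307.52704455   0.         321.94423748]
 [  0.         307.52704455 193.94624866]
 [  0.           0.           1.        ]]
```

```bash
cat >> h.py <<'E'
CH=(537.95,-11.27,179.74)
def chp(x,z,y=0,CH=CH):
    "TCP pose in chute coordinates, tool against the floor normal, tool x down the slope"
    R,t=chute(*CH); M=np.c_[-R[:,0],R[:,1],-R[:,2]]
    return (R@[x,y,z]+t, Ro.from_matrix(M).as_euler("xyz",degrees=True))
def plan(cur,wps):
    for w in wps: 
        print(mv(cur,w).tolist(),"  ->",np.round(w[0],1),np.round(w[1],1)); cur=w
E
python3 - <<'E'
from h import *
plan(([263.05,-539.268,231.292],[180,0,26]),[([330,-340,260],[180,0,12]),([390,-170,260],[180,0,0]),chp(101,150)])
E
```

```text
[14.75, -14.98, -2.87, -0.0, -0.0, 14.0]   -> [ 330 -340  260] [180   0  12]
[9.4, -15.38, -0.0, 0.0, -0.0, 12.0]   -> [ 390 -170  260] [180   0   0]
[6.89, -15.91, 5.58, 0.02, -8.02, 0.26]   -> [458.9 -10.9 204.2] [180.    8.   -0.3]
```

play_rows:
  motion:
    - [[3.7, -3.7, -0.7, 0, 0, 4], [7.4, -7.5, -1.4, 0, 0, 8], [11.1, -11.2, -2.2, 0, 0, 11], [14.75, -15, -2.87, 0, 0, 14], [14.75, -15, -2.87, 0, 0, 14]]
  jaw: 1

```text
time: 0.65
tool_pos: [331.2, -336.3, 260.8]
tcp_rot: [180.0, -0.1, 12.1]
ft_force: [0.1, -0.3, 0.2]
finger_gap: 85.6
grip_force: 0.0
```

play_rows:
  motion:
    - [[2.3, -3.8, 0, 0, 0, 3], [4.7, -7.7, 0, 0, 0, 6], [7, -11.5, 0, 0, 0, 9], [9.4, -15.4, 0, 0, 0, 12], [9.4, -15.4, 0, 0, 0, 12]]

```text
time: 1.15
tool_pos: [391.1, -165.5, 259.9]
tcp_rot: [-179.9, -0.0, 0.2]
ft_force: [-0.0, -0.2, -0.2]
finger_gap: 85.4
grip_force: 0.0
```

play_rows:
  motion:
    - [[1.7, -4, 1.4, 0, -2, 0], [3.5, -8, 2.8, 0, -4, 0], [5.2, -12, 4.2, 0, -6, 0.2], [6.9, -15.9, 5.6, 0, -8, 0.26], [6.9, -15.9, 5.6, 0, -8, 0.26]]

```text
time: 1.65
tool_pos: [458.7, -7.2, 200.3]
tcp_rot: [-179.9, 8.4, 0.1]
ft_force: [-0.0, -0.8, 0.0]
finger_gap: 85.6
grip_force: 0.0
```

```bash
python3 - <<'E'
from h import *
from bench import optics,sensors
s=sensors.sense(); w=optics.snapshot("wrist"); cv2.imwrite("pics/w1.png",w["pixels"][:,:,::-1])
print(s["time"],s["tool_pos"],s["tcp_rot"],s["ft_force"])
np.savez("w1.npz",pos=s["tool_pos"],rot=s["tcp_rot"],**w)
E
```

```text
1.65 [458.71614724  -7.2487339  200.30836196] [-1.79892075e+02  8.38262427e+00  5.08536132e-02] [-0.00911021 -0.81957649  0.02292382]
```

View pics/w1.png

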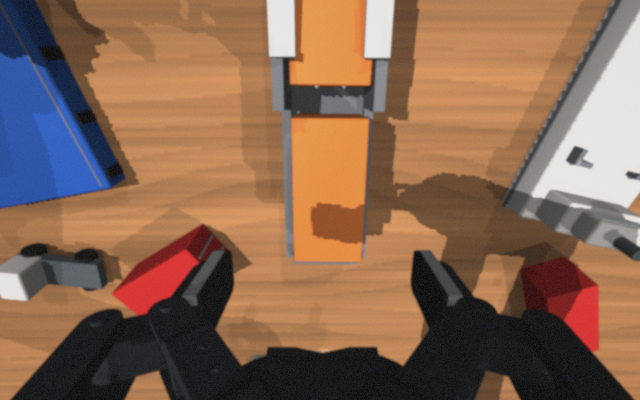

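Wrist view: the waiting container's top face spans (292,116), (372,116), (365,261), (294,262), and the lip ends are at (268,55), (297,57), (366,58), (392,60). Nothing stands beside the container where the fingers go down.

```bash
cat >> h.py <<'E'
def wcam(f):
    w=dict(np.load(f)); T=np.eye(4); T[:3,:3]=Ro.from_euler("xyz",w["rot"],degrees=True).as_matrix(); T[:3,3]=w["pos"]
    V=np.linalg.inv(T@w["T_tool_cam"]); w["R"],w["t"]=V[:3,:3],V[:3,3]; return w
E
python3 - <<'E'
from h import *
from bench import sensors
c=wcam("w1.npz")
s=sensors.sense(); print(s["time"],s["tool_pos"],s["tcp_rot"])
P=[[0,-40,66],[0,-23,66],[0,23,66],[0,40,66]]
p,e=fit(c,chute,P,np.array([[268,55],[297,57],[366,58],[392,60]]),[538,-11,180]);print(p,e.round(1).tolist())
R,t=chute(*CH)
f=lambda x,y,a:(R@Ro.from_euler("z",a,degrees=True).as_matrix(),R@np.array([x,y,0])+t)
q,e=fit(c,f,[[-60,-29,56],[-60,29,56],[60,29,56],[60,-29,56]],np.array([[292,116],[372,116],[365,261],[294,262]]),[104,0,0]);print("waiting in old chute frame",q,e.round(1).tolist())
E
```

```text
1.7 [458.54457155  -9.36286447 201.65630237] [-1.79980010e+02  8.27009719e+00  1.82062020e-03]
[538.14193509 -12.94661091 178.17826167] [[2.7, 0.4], [-0.7, -0.8], [-0.7, 0.6], [-1.3, -0.5]]
waiting in old chute frame [ 9.86869027e+01  3.37783179e+00 -3.59964002e-02] [[0.4, 0.3], [-0.8, 0.7], [-1.4, -0.1], [1.8, -1.5]]
```

play_rows:
  motion:
    - [[0, 0.1, 3, 0, 0, 0], [0, 0.2, 6, 0, 0, 0], [0, 0.2, 8, 0, 0, 0], [0, 0.2, 9, 0, 0, 0], [0, 0.2, 9, 0, 0, 0]]

```text
time: 2.2
tool_pos: [445.3, -13.7, 114.0]
tcp_rot: [180.0, 8.1, -0.3]
ft_force: [0.1, -0.3, -0.3]
finger_gap: 85.0
grip_force: 0.0
```

play_rows:
  motion:
    - [[0, 0, 1.5, 0, 0, 0], [0, 0, 3, 0, 0, 0], [0, 0, 4.2, 0, 0, 0], [0, 0, 4.2, 0, 0, 0], [0, 0, 4.2, 0, 0, 0]]

```text
time: 2.7
tool_pos: [440.1, -12.5, 72.9]
tcp_rot: [180.0, 8.1, -0.2]
ft_force: [-0.1, -0.3, -0.0]
finger_gap: 85.2
grip_force: 0.0
```

```bash
python3 - <<'E'
from h import *
from bench import optics,sensors
s=sensors.sense(); w=optics.snapshot("wrist"); cv2.imwrite("pics/w2.png",w["pixels"][:,:,::-1])
R,t=chute(*CH);print(s["time"],s["tool_pos"],s["tcp_rot"],s["ft_force"],"chute",R.T@(s["tool_pos"]-t))
E
```

```text
2.7 [440.06117397 -12.45159212  72.93999668] [179.98944197   8.0567402   -0.24612928] [-0.05616675 -0.34176434 -0.0202256 ] chute [101.30698044   1.62578383  17.43788135]
```

View pics/w2.png

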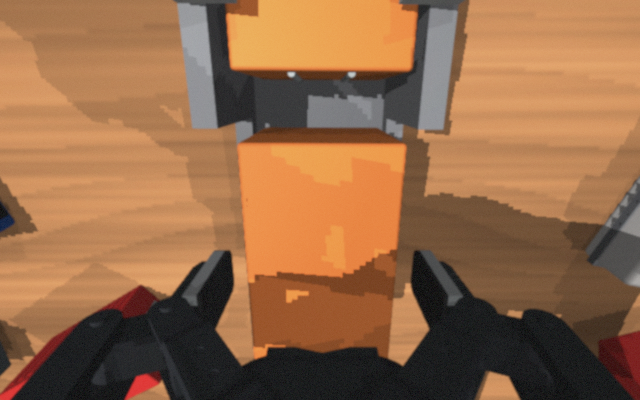

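The fingers straddle the container evenly: pad inner edges are at u=232 and 413, and the container runs from 247 to 398. Close and lift.

play_rows:
  motion:
    - [[0, 0, 0, 0, 0, 0], [0, 0, 0, 0, 0, 0], [0, 0, 0, 0, 0, 0], [0, 0, 0, 0, 0, 0], [0, 0, 0, 0, 0, 0]]
  jaw: 0
  squeeze: 50

```text
time: 3.25
tool_pos: [441.2, -12.6, 74.1]
tcp_rot: [180.0, 7.9, -0.3]
ft_force: [1.7, 0.1, 5.9]
finger_gap: 57.4
grip_force: 55.6
```

play_rows:
  motion:
    - [[0, 0, 0, 0, 0, 0], [0, 0, -0.3, 0, 0, 0], [0, 0, -1, 0, 0, 0], [0, 0, -2, 0, 0, 0], [0, 0, -3, 0, 0, 0]]

```text
time: 3.75
tool_pos: [444.5, -12.6, 103.6]
tcp_rot: [180.0, 8.0, -0.3]
ft_force: [0.0, 0.5, -2.3]
finger_gap: 57.8
grip_force: 54.8
```

```bash
python3 - <<'E'
from h import *
cur=chp(101,48,2)   # commanded after lift
a=np.deg2rad(11.2); ax=np.array([np.cos(a),np.sin(a)]); C=np.array([402.7,294.2])+135*ax
T=C-62*ax; print(C,T)
up=chp(101,165,2); up2=([435,90,215],[180,0,0]); d=([T[0]-10,230,190],[180,0,6]); o=([*T,150],[180,0,11.2]); b=([*T,50],[180,0,11.2])
plan(cur,[up,up2,d,o,b])
E
```

```text
[535.12894597 320.42163741] [474.30972634 308.37910764]
[-0.0, 0.0, -11.7, 0.0, 0.0, 0.0]   -> [461.  -12.9 219. ] [180.    8.   -0.3]
[-2.56, -10.28, 0.77, -0.02, 8.02, -0.26]   -> [435  90 215] [180   0   0]
[2.93, -14.0, 2.5, 0.0, 0.0, -6.0]   -> [464.3 230.  190. ] [180   0   6]
[1.81, -7.69, 4.0, -0.0, 0.0, -5.2]   -> [474.3 308.4 150. ] [180.    0.   11.2]
[-0.0, -0.0, 10.0, 0.0, 0.0, 0.0]   -> [474.3 308.4  50. ] [180.    0.   11.2]
```

play_rows:
  motion:
    - [[0, 0, -1.5, 0, 0, 0], [0, 0, -4.5, 0, 0, 0], [0, 0, -8, 0, 0, 0], [0, 0, -10.7, 0, 0, 0], [0, 0, -11.7, 0, 0, 0]]

```text
time: 4.25
tool_pos: [463.0, -12.9, 223.3]
tcp_rot: [179.9, 7.6, -0.3]
ft_force: [0.6, -0.2, -2.8]
finger_gap: 57.7
grip_force: 54.8
```

play_rows:
  motion:
    - [[-0.4, -1.5, 0.1, 0, 1.2, 0], [-1, -4, 0.3, 0, 3, -0.1], [-1.6, -6.5, 0.5, 0, 5, -0.2], [-2.2, -9, 0.7, 0, 7, -0.2], [-2.56, -10.3, 0.77, 0, 8.02, -0.26]]

```text
time: 4.75
tool_pos: [433.6, 92.0, 214.0]
tcp_rot: [-180.0, -0.0, 0.1]
ft_force: [0.3, -0.6, -3.7]
finger_gap: 57.2
grip_force: 54.7
```

play_rows:
  motion:
    - [[0.5, -2.4, 0.4, 0, 0, -1], [1.2, -5.6, 1, 0, 0, -2.4], [1.9, -9, 1.6, 0, 0, -3.9], [2.5, -12.2, 2.2, 0, 0, -5.2], [2.93, -14, 2.5, 0, 0, -6]]

```text
time: 5.25
tool_pos: [463.3, 232.4, 188.4]
tcp_rot: [-180.0, 0.1, 6.1]
ft_force: [-0.1, -0.6, -3.4]
finger_gap: 57.6
grip_force: 54.7
```

play_rows:
  motion:
    - [[0.6, -2.5, 1.3, 0, 0, -1.7], [1.1, -4.8, 2.5, 0, 0, -3.3], [1.6, -6.7, 3.5, 0, 0, -4.6], [1.8, -7.7, 4, 0, 0, -5.2], [1.8, -7.7, 4, 0, 0, -5.2]]

```text
time: 5.75
tool_pos: [473.0, 309.3, 148.3]
tcp_rot: [180.0, 0.1, 11.3]
ft_force: [0.0, 0.2, -3.1]
finger_gap: 57.0
grip_force: 54.8
```

play_rows:
  motion:
    - [[0, 0, 1.5, 0, 0, 0], [0, 0, 4, 0, 0, 0], [0, 0, 6.5, 0, 0, 0], [0, 0, 8, 0, 0, 0], [0, 0, 8, 0, 0, 0]]

```text
time: 6.25
tool_pos: [472.2, 307.1, 66.8]
tcp_rot: [179.9, 0.3, 11.1]
ft_force: [-0.8, -1.1, -3.3]
finger_gap: 57.4
grip_force: 54.7
```

```bash
python3 - <<'E'
from h import *
from bench import optics,sensors
s=sensors.sense(); w=optics.snapshot("wrist"); cv2.imwrite("pics/w3.png",w["pixels"][:,:,::-1])
print(s["time"],s["tool_pos"],s["tcp_rot"],s["ft_force"],s["wrist_torque"])
E
```

```text
6.25 [472.20848554 307.09382     66.76828248] [179.89846371   0.26419806  11.13743791] [-0.84644085 -1.12446502 -3.34265507] [0.0167753  0.03303809 0.01245472]
```

View pics/w3.png

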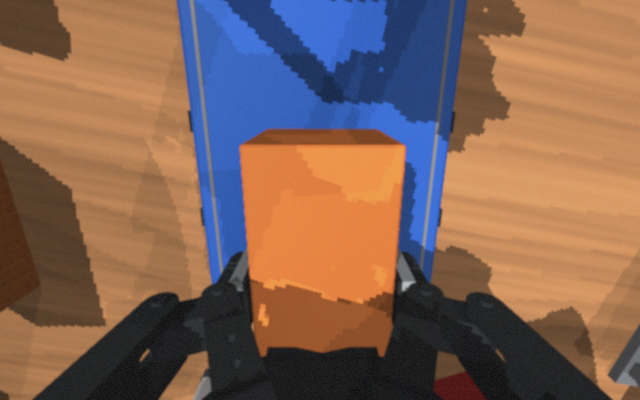

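The container is centred and lined up on the quay: u=240 to 405, with the quay from about 210 to 440. Lower it gently.

play_rows:
  motion:
    - [[0, 0, 0.5, 0, 0, 0], [0, 0, 1, 0, 0, 0], [0, 0, 1.4, 0, 0, 0], [0, 0, 1.7, 0, 0, 0], [0, 0, 1.7, 0, 0, 0]]

```text
time: 6.8
tool_pos: [473.8, 308.8, 52.3]
tcp_rot: [180.0, 0.0, 11.2]
ft_force: [-0.4, -0.8, -3.0]
finger_gap: 57.5
grip_force: 54.7
```

play_rows:
  motion:
    - [[0, 0, 0.1, 0, 0, 0], [0, 0, 0.2, 0, 0, 0], [0, 0, 0.3, 0, 0, 0], [0, 0, 0.3, 0, 0, 0], [0, 0, 0.3, 0, 0, 0]]

```text
time: 7.3
tool_pos: [474.1, 309.0, 49.8]
tcp_rot: [180.0, -0.0, 11.2]
ft_force: [-0.4, 0.6, -3.4]
finger_gap: 57.3
grip_force: 54.7
```

play_rows:
  motion:
    - [[0, 0, 0.1, 0, 0, 0], [0, 0, 0.15, 0, 0, 0], [0, 0, 0.15, 0, 0, 0], [0, 0, 0.15, 0, 0, 0]]

```text
time: 7.7
tool_pos: [474.2, 309.0, 48.5]
tcp_rot: [-180.0, -0.0, 11.2]
ft_force: [-2.0, -0.1, -0.1]
finger_gap: 57.5
grip_force: 55.1
```

play_rows:
  motion:
    - [[0, 0, 0.1, 0, 0, 0], [0, 0, 0.1, 0, 0, 0], [0, 0, 0.1, 0, 0, 0]]

```text
time: 8.0
tool_pos: [474.3, 309.1, 48.5]
tcp_rot: [180.0, -0.0, 11.2]
ft_force: [-6.7, -2.3, 8.2]
finger_gap: 57.2
grip_force: 56.3
```

play_rows:
  motion:
    - [[0, 0, 0, 0, 0, 0], [0, 0, 0, 0, 0, 0], [0, 0, 0, 0, 0, 0], [0, 0, 0, 0, 0, 0], [0, 0, 0, 0, 0, 0]]
  jaw: 1

```text
time: 8.5
tool_pos: [474.1, 308.9, 47.2]
tcp_rot: [180.0, -0.0, 11.2]
ft_force: [-1.1, 0.2, -0.6]
finger_gap: 85.2
grip_force: 0.0
```

play_rows:
  motion:
    - [[0, 0, -1, 0, 0, 0], [0, 0, -4, 0, 0, 0], [0, 0, -8, 0, 0, 0], [0, 0, -12, 0, 0, 0], [0, 0, -16, 0, 0, 0]]

```text
time: 9.0
tool_pos: [473.9, 308.9, 209.7]
tcp_rot: [-180.0, -0.1, 11.2]
ft_force: [0.2, -0.4, 0.0]
finger_gap: 85.0
grip_force: 0.0
```

```bash
python3 - <<'E'
from h import *
from bench import optics,sensors
s=sensors.sense(); w=optics.snapshot("wrist"); t=optics.snapshot("top")
print(s["time"],s["tool_pos"],s["tcp_rot"],s["ft_force"])
a=cv2.resize(np.ascontiguousarray(t["pixels"][130:255,160:360,::-1]),None,fx=2,fy=2,interpolation=cv2.INTER_CUBIC)
b=cv2.resize(w["pixels"][:,:,::-1],(400,250)); cv2.imwrite("pics/q1.png",np.hstack([a,b]))
plan(([474.3,308.4,206],[180,0,11.2]),[([520,130,230],[180,0,0]),chp(-125,190,.5),chp(-125,90,.5),chp(-125,32,.5)])
E
```

```text
9.0 [473.90249252 308.87847454 209.67476302] [-1.79993060e+02 -5.07048538e-02  1.12013898e+01] [ 0.18593138 -0.42188483  0.00854858]
[1.02, 18.39, -2.4, 0.0, -0.0, 11.2]   -> [520 130 230] [180   0   0]
[16.82, 14.25, 1.78, 0.02, -8.02, 0.26]   -> [688.2 -12.5 212.2] [180.    8.   -0.3]
[0.0, -0.0, 10.0, 0.0, 0.0, 0.0]   -> [674.3 -12.4 113.2] [180.    8.   -0.3]
[-0.0, -0.0, 5.8, 0.0, 0.0, 0.0]   -> [666.2 -12.4  55.8] [180.    8.   -0.3]
```

View pics/q1.png

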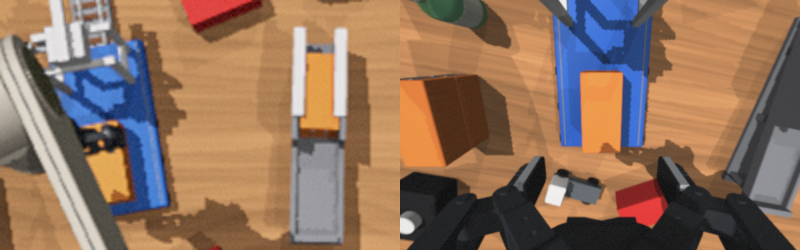

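The waiting container stands upright on the quay, inside its edges. Next I go to the chute's foot with the fingers shut.

play_rows:
  motion:
    - [[0.2, 3.7, -0.5, 0, 0, 2.2], [0.4, 7.5, -1, 0, 0, 4.5], [0.7, 11.5, -1.5, 0, 0, 7], [0.9, 15.3, -2, 0, 0, 9.5], [1, 18.4, -2.4, 0, 0, 11.2]]
  jaw: 0
  squeeze: 20

```text
time: 9.6
tool_pos: [520.0, 128.5, 232.1]
tcp_rot: [180.0, -0.1, -0.1]
ft_force: [0.4, -0.3, 0.2]
finger_gap: 12.2
grip_force: 0.0
```

play_rows:
  motion:
    - [[3.2, 2.7, 0.3, 0, -1.5, 0], [6.7, 5.7, 0.7, 0, -3.2, 0.1], [10.1, 8.6, 1.1, 0, -4.8, 0.1], [13.5, 11.4, 1.4, 0, -6.4, 0.2], [16.8, 14.2, 1.8, 0, -8.02, 0.26]]

```text
time: 10.1
tool_pos: [688.8, -13.0, 213.6]
tcp_rot: [180.0, 8.0, -0.3]
ft_force: [1.1, 0.1, 1.8]
finger_gap: -0.1
grip_force: 0.0
```

play_rows:
  motion:
    - [[0, 0, 2.5, 0, 0, 0], [0, 0, 5.5, 0, 0, 0], [0, 0, 8, 0, 0, 0], [0, 0, 10, 0, 0, 0], [0, 0, 10, 0, 0, 0]]

```text
time: 10.6
tool_pos: [670.9, -11.4, 110.2]
tcp_rot: [-180.0, 8.4, -0.3]
ft_force: [-0.5, 0.0, -1.0]
finger_gap: -0.0
grip_force: 0.0
```

```bash
python3 - <<'E'
from h import *
from bench import optics,sensors
s=sensors.sense(); w=optics.snapshot("wrist"); cv2.imwrite("pics/w4.png",w["pixels"][:,:,::-1])
R,t=chute(*CH);print(s["time"],s["tool_pos"],s["tcp_rot"],s["ft_force"],"chute",R.T@(s["tool_pos"]-t))
np.savez("w4.npz",pos=s["tool_pos"],rot=s["tcp_rot"],**w)
E
```

```text
10.6 [670.89636211 -11.4042421  110.15207894] [-179.98519653    8.4058286    -0.2611369 ] [-0.51530935  0.03869371 -0.95423117] chute [-122.06996584   -0.46904867   86.49634671]
```

View pics/w4.png

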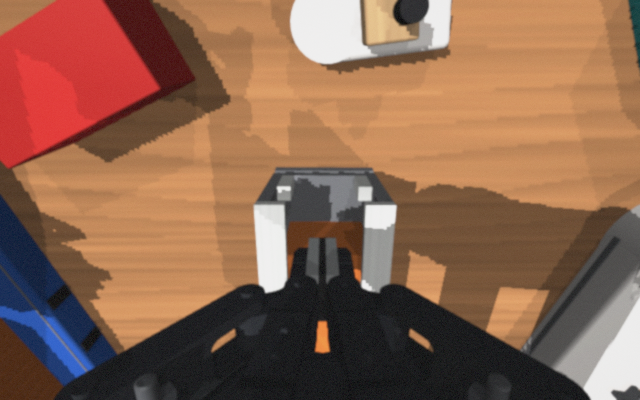

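```bash
python3 - <<'E'
from h import *
c=wcam("w4.npz"); R,t=chute(*CH)
def inter(uv,z):
    d=c["R"].T@np.linalg.inv(c["mtx"])@[*uv,1]; o=-c["R"].T@c["t"]; d=R.T@d; o=R.T@(o-t); return o+d*(z-o[2])/d[2]
for n,uv,z in(("face",(325,222),0),("lipL",(287,205),66),("lipR",(362,205),66),("outL",(254,205),66),("outR",(397,205),66),("tip",(322,240),86)): print(n,inter(uv,z).round(1))
E
```

```text
face [-101.4    2.2    0. ]
lipL [-140.1  -19.9   66. ]
lipR [-140.1   22.4   66. ]
outL [-140.1  -38.5   66. ]
outR [-140.1   42.1   66. ]
tip [-1.283e+02 -1.000e-01  8.600e+01]
```

The slot's centre is about 1.5 mm to the +y side and the container's face is at chute x≈-102. Go down through the slot behind it, then push in steps.

play_rows:
  motion:
    - [[0, 0.1, 1, 0, 0, 0], [0, 0.1, 2.5, 0, 0, 0], [0, 0.1, 4, 0, 0, 0], [0, 0.1, 5.4, 0, 0, 0], [0, 0.1, 5.4, 0, 0, 0]]

```text
time: 11.15
tool_pos: [663.6, -12.3, 57.1]
tcp_rot: [-180.0, 8.3, -0.3]
ft_force: [-0.6, 0.0, -0.7]
finger_gap: -0.2
grip_force: 0.0
```

play_rows:
  motion:
    - [[-0.4, 0, 0, 0, 0, 0], [-0.9, 0, 0, 0, 0, 0], [-1.5, 0, 0, 0, 0, 0], [-2.1, 0, 0, 0, 0, 0], [-2.7, 0, 0, 0, 0, 0]]

```text
time: 11.65
tool_pos: [639.6, -12.5, 65.5]
tcp_rot: [180.0, 7.9, -0.3]
ft_force: [1.9, 0.3, 0.6]
finger_gap: -0.2
grip_force: 1.4
```

```bash
python3 - <<'E'
from h import *
from bench import sensors
s=sensors.sense(); R,t=chute(*CH);print(s["time"],s["ft_force"],s["wrist_torque"],"chute",R.T@(s["tool_pos"]-t),s["tcp_rot"])
E
```

```text
11.65 [1.90527881 0.32747107 0.56274659] [ 0.01987615 -0.51303401  0.06537365] chute [-97.29046426   0.71946574  37.88352016] [179.97499198   7.89884041  -0.26105938]
```

play_rows:
  motion:
    - [[-0.7, 0, 0, 0, 0, 0], [-1.5, 0, 0, 0, 0, 0], [-2.3, 0, 0, 0, 0, 0], [-3.1, 0, 0, 0, 0, 0], [-3.8, 0, 0, 0, 0, 0]]

```text
time: 12.15
tool_pos: [601.4, -12.3, 70.3]
tcp_rot: [180.0, 8.0, -0.3]
ft_force: [3.8, -0.6, 2.1]
finger_gap: 0.3
grip_force: 2.0
```

play_rows:
  motion:
    - [[-0.8, 0, 0, 0, 0, 0], [-1.6, 0, 0, 0, 0, 0], [-2.4, 0, 0, 0, 0, 0], [-3.2, 0, 0, 0, 0, 0], [-4, 0, 0, 0, 0, 0]]

```text
time: 12.65
tool_pos: [561.5, -12.1, 75.5]
tcp_rot: [180.0, 8.0, -0.3]
ft_force: [5.0, -0.4, 1.8]
finger_gap: 0.7
grip_force: 2.1
```

play_rows:
  motion:
    - [[-0.8, 0, 0, 0, 0, 0], [-1.5, 0, 0, 0, 0, 0], [-2.2, 0, 0, 0, 0, 0], [-2.8, 0, 0, 0, 0, 0], [-3.3, 0, 0, 0, 0, 0]]

```text
time: 13.15
tool_pos: [529.0, -11.9, 80.1]
tcp_rot: [180.0, 8.0, -0.3]
ft_force: [4.7, -0.3, 1.8]
finger_gap: -0.1
grip_force: 1.9
```

play_rows:
  motion:
    - [[-0.4, 0, 0, 0, 0, 0], [-0.8, 0, 0, 0, 0, 0], [-1.1, 0, 0, 0, 0, 0], [-1.3, 0, 0, 0, 0, 0], [-1.4, 0, 0, 0, 0, 0]]

```text
time: 13.65
tool_pos: [515.5, -11.8, 82.0]
tcp_rot: [180.0, 8.0, -0.3]
ft_force: [4.0, 0.9, 2.4]
finger_gap: -0.0
grip_force: 1.9
```

```bash
python3 - <<'E'
from h import *
from bench import sensors,optics
s=sensors.sense(); R,t=chute(*CH);print(s["time"],s["ft_force"],s["wrist_torque"],"chute",R.T@(s["tool_pos"]-t),s["tcp_rot"])
E
```

```text
13.65 [4.01819878 0.89545353 2.42706452] [ 0.02549519 -0.63815362 -0.03565433] chute [27.87512204  0.66273946 36.92529311] [179.98505114   8.00386981  -0.26102685]
```

play_rows:
  motion:
    - [[0.5, 0, 0, 0, 0, 0], [1, 0, 0, 0, 0, 0], [1, 0, -3, 0, 0, 0], [1, 0, -7, 0, 0, 0], [1, 0, -11.4, 0, 0, 0]]

```text
time: 14.15
tool_pos: [540.2, -11.8, 192.8]
tcp_rot: [-180.0, 8.3, -0.3]
ft_force: [0.8, -0.0, -0.4]
finger_gap: 0.3
grip_force: 0.0
```

play_rows:
  motion:
    - [[-3, 0, 0, 0, 0, 0], [-6, 0, 0, 0, 0, 0], [-8, 0, 0, 0, 0, 0], [-8, 0, 0, 0, 0, 0], [-8, 0, 0, 0, 0, 0]]
  jaw: 1

```text
time: 14.65
tool_pos: [462.3, -11.6, 204.4]
tcp_rot: [180.0, 8.0, -0.3]
ft_force: [-0.6, -0.4, -0.5]
finger_gap: 72.4
grip_force: 0.0
```

```bash
python3 - <<'E'
from h import *
from bench import optics,sensors
s=sensors.sense(); w=optics.snapshot("wrist"); cv2.imwrite("pics/w5.png",w["pixels"][:,:,::-1])
R,t=chute(*CH);print(s["time"],s["tool_pos"],s["tcp_rot"],s["ft_force"],"chute",R.T@(s["tool_pos"]-t))
np.savez("w5.npz",pos=s["tool_pos"],rot=s["tcp_rot"],**w)
E
```

```text
14.65 [462.26960138 -11.57821771 204.43300403] [179.98267609   8.01681207  -0.26666944] [-0.5593791  -0.35413668 -0.52006661] chute [ 97.66893505   0.65164011 150.7428088 ]
```

View pics/w5.png

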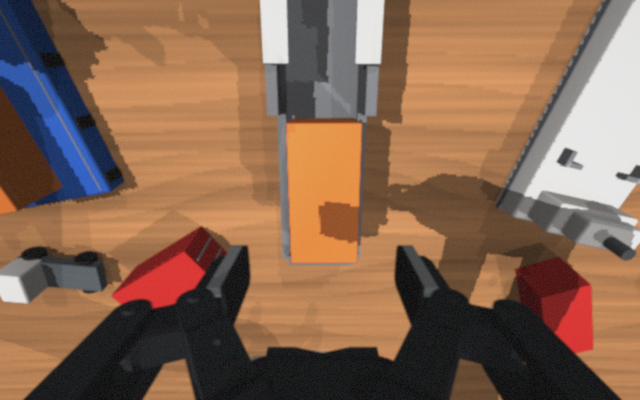

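```bash
python3 - <<'E'
from h import *
c=wcam("w5.npz"); R,t=chute(*CH)
f=lambda x,y,a:(R@Ro.from_euler("z",a,degrees=True).as_matrix(),R@np.array([x,y,0])+t)
q,e=fit(c,f,[[-60,-29,56],[-60,29,56],[60,29,56],[60,-29,56]],np.array([[287,122],[362,122],[357,263],[291,262]]),[100,0,0]);print(q,e.round(1).tolist())
E
```

```text
[99.47518452  2.72612811 -0.17735511] [[-0.8, -0.1], [1.0, 0.0], [0.1, -0.3], [-0.3, 0.6]]
```

The stuck container is now at chute x≈99, y≈2.7, well clear of the lips (top face from (287,122) to (357,263)). Descend and grasp.

play_rows:
  motion:
    - [[-0.1, 0.1, 3, 0, 0, 0], [-0.15, 0.15, 6, 0, 0, 0], [-0.15, 0.15, 8, 0, 0, 0], [-0.15, 0.15, 9, 0, 0, 0], [-0.15, 0.15, 9, 0, 0, 0]]
  jaw: 1

```text
time: 15.2
tool_pos: [447.3, -12.9, 114.1]
tcp_rot: [-180.0, 8.2, -0.3]
ft_force: [-0.5, 0.4, 0.0]
finger_gap: 85.4
grip_force: 0.0
```

play_rows:
  motion:
    - [[0, 0, 1.5, 0, 0, 0], [0, 0, 3, 0, 0, 0], [0, 0, 4.2, 0, 0, 0], [0, 0, 4.2, 0, 0, 0], [0, 0, 4.2, 0, 0, 0]]

```text
time: 15.7
tool_pos: [442.0, -13.0, 73.8]
tcp_rot: [180.0, 8.0, -0.3]
ft_force: [-0.6, 0.3, 0.2]
finger_gap: 85.5
grip_force: 0.0
```

play_rows:
  motion:
    - [[0, 0, 0, 0, 0, 0], [0, 0, 0, 0, 0, 0], [0, 0, 0, 0, 0, 0], [0, 0, 0, 0, 0, 0], [0, 0, 0, 0, 0, 0]]
  jaw: 0
  squeeze: 50

```text
time: 16.2
tool_pos: [443.2, -13.0, 75.0]
tcp_rot: [180.0, 7.9, -0.3]
ft_force: [0.5, 0.2, 5.7]
finger_gap: 57.7
grip_force: 55.1
```

play_rows:
  motion:
    - [[0, 0, 0, 0, 0, 0], [0, 0, -0.3, 0, 0, 0], [0, 0, -1, 0, 0, 0], [0, 0, -2, 0, 0, 0], [0, 0, -3, 0, 0, 0]]

```text
time: 16.7
tool_pos: [446.4, -13.0, 104.5]
tcp_rot: [180.0, 8.0, -0.3]
ft_force: [0.6, -0.6, -4.2]
finger_gap: 57.3
grip_force: 54.1
```

```bash
python3 - <<'E'
from h import *
from bench import sensors
s=sensors.sense(); R,t=chute(*CH);print(s["time"],s["ft_force"],s["wrist_torque"],"chute",R.T@(s["tool_pos"]-t))
cur=chp(98.5,48,3)
plan(cur,[chp(98.5,165,3),([445,-120,220],[180,0,-6]),([490,-240,215],[180,0,-13]),([510,-307,185],[180,0,-13])])
E
```

```text
16.7 [ 0.57439911 -0.61508553 -4.2003523 ] [ 0.00397057 -0.15522863 -0.02326952] chute [99.40364248  2.17501006 49.56952286]
[-0.0, 0.0, -11.7, 0.0, 0.0, 0.0]   -> [463.4 -13.9 218.7] [180.    8.   -0.3]
[-1.8, 10.62, 0.12, 0.4, 8.01, 5.73]   -> [ 445 -120  220] [180   0  -6]
[5.73, 11.46, 0.5, 0.0, -0.0, 7.0]   -> [ 490 -240  215] [180   0 -13]
[3.46, 6.08, 3.0, 0.0, 0.0, 0.0]   -> [ 510 -307  185] [180   0 -13]
```

play_rows:
  motion:
    - [[0, 0, -1.5, 0, 0, 0], [0, 0, -4.5, 0, 0, 0], [0, 0, -8, 0, 0, 0], [0, 0, -10.7, 0, 0, 0], [0, 0, -11.7, 0, 0, 0]]

```text
time: 17.2
tool_pos: [464.9, -13.3, 224.2]
tcp_rot: [179.9, 7.6, -0.3]
ft_force: [-0.1, 0.6, -3.4]
finger_gap: 57.5
grip_force: 54.6
```

play_rows:
  motion:
    - [[-0.3, 1.5, 0, 0, 1.2, 0.8], [-0.7, 4, 0, 0.1, 3, 2.2], [-1.2, 6.6, 0.1, 0.2, 5, 3.6], [-1.6, 9.2, 0.1, 0.3, 7, 5], [-1.8, 10.6, 0.12, 0.4, 8, 5.7]]

```text
time: 17.7
tool_pos: [443.3, -120.5, 220.6]
tcp_rot: [180.0, -0.0, -6.1]
ft_force: [-0.0, -0.1, -4.2]
finger_gap: 56.9
grip_force: 54.6
```

play_rows:
  motion:
    - [[1, 2, 0.1, 0, 0, 1.2], [2.3, 4.6, 0.2, 0, 0, 2.8], [3.6, 7.2, 0.3, 0, 0, 4.4], [4.9, 9.8, 0.4, 0, 0, 6], [5.7, 11.5, 0.5, 0, 0, 7]]

```text
time: 18.2
tool_pos: [488.9, -240.8, 215.3]
tcp_rot: [180.0, 0.1, -13.1]
ft_force: [-0.2, 1.1, -3.3]
finger_gap: 57.3
grip_force: 54.6
```

play_rows:
  motion:
    - [[1.1, 2, 1, 0, 0, 0], [2.2, 4, 2, 0, 0, 0], [3.1, 5.5, 2.7, 0, 0, 0], [3.5, 6.1, 3, 0, 0, 0], [3.5, 6.1, 3, 0, 0, 0]]

```text
time: 18.7
tool_pos: [508.9, -306.7, 184.8]
tcp_rot: [-180.0, 0.1, -13.0]
ft_force: [-0.8, 0.9, -3.5]
finger_gap: 57.6
grip_force: 54.6
```

```bash
python3 - <<'E'
from h import *
from bench import optics,sensors
s=sensors.sense(); w=optics.snapshot("wrist"); cv2.imwrite("pics/w6.png",w["pixels"][:,:,::-1])
print(s["time"],s["tool_pos"],s["tcp_rot"],s["ft_force"])
np.savez("w6.npz",pos=s["tool_pos"],rot=s["tcp_rot"],**w)
E
```

```text
18.7 [ 508.86561561 -306.67561717  184.83688606] [-1.79958341e+02  1.16950574e-01 -1.30205923e+01] [-0.76600906  0.88291637 -3.49385686]
```

View pics/w6.png

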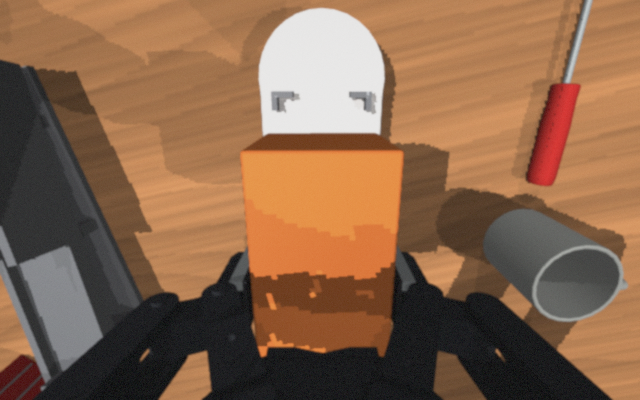

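The picture shows the front guides at (285,100) and (363,100), centred just right of the held container (u=242 to 403). I'll extract them numerically.

```bash
python3 - <<'E'
from h import *
c=wcam("w6.npz"); g=cv2.cvtColor(c["pixels"],cv2.COLOR_RGB2GRAY)
for a,b in((256,304),(344,390)):
    print(a)
    for v in range(86,117): print(v,"".join("#" if x<110 else "+" if x<150 else "-" if x<190 else "." if x<215 else " " for x in g[v,a:b]))
o=plane(c,[[272,91],[376,91],[298,91],[350,91],[272,111],[376,111]],52); 
T=Ro.from_euler("xyz",c["rot"],degrees=True); print(T.inv().apply(o-c["pos"]).round(1))
E
```

```text
256
86 +++-                                            
87 +++-                                            
88 +++-.                                           
89 +++-.                                           
90 +++-.                                           
91 ++++.          ...-.....-.----.-..---.          
92 ++++-          --------------------++-.         
93 ++++-          ---+-+-++++++++++++++++-....     
94 ++++-          ---+--+++++++++++++++++-----     
95 ++++-.         -------+++++++++++++++++----.    
96 ++++-.         -------++++++-++++++++++----.    
97 ++++-.         .-----+++++++++++++-+++-----.    
98 ++++-.         --+-++##+++-----------------.    
99 ++++-.         --++++##+-------...-------...    
100 ++++-.         .-++++##+++--+-.    ---.         
101 ++++-.         .-++++##++++---.     ..          
102 ++++-.         .-++++##++++--.                  
103 +++++.         .-++++##++++-.                   
104 +++++.         .-++++##++++-.                   
105 +++++.         .-++++##++++--                   
106 +++++.         .-+++++#+++++-.                
[... 1530 characters left out ...]
   -+#######
106                    -+++++++----.     -+#######
107                    -+#+++++----.     -+#######
108                    -+++++++----.     -+#######
109                    .+++++++----.     -+#######
110                     ---+++-----.     -+#######
111                      ..---------     -########
112                        ....-----    .-########
113                            .--..    .-########
114                             ..      .-########
115                                     .+########
116                                     .+########
[[ 81.2 -42.1 132.7]
 [ 81.1  46.4 132.6]
 [ 81.1 -20.  132.7]
 [ 81.1  24.3 132.7]
 [ 64.7 -42.9 132.7]
 [ 64.6  47.3 132.7]]
```

```bash
python3 - <<'E'
from h import *
c=wcam("w6.npz")
# held container front top edge & sides in tool axes at top plane (38.5 mm behind TCP)
K=np.linalg.inv(c["mtx"]);T=c["T_tool_cam"]
for uv in((242,151),(403,151),(322,151)):
    d=T[:3,:3]@K@[*uv,1]; print("held",(T[:3,3]+d*(-38.5-T[2,3])/d[2]).round(1))
# deck edges in wrist view, subpixel: strongest gradient
def edges(g,rows,a,b,sgn):
    out=[]
    for v in rows:
        d=sgn*np.gradient(cv2.GaussianBlur(g,(0,0),.8)[v].astype(float)); k=a+np.argmax(d[a:b]); y=d[k-1:k+2]; out.append([k+.5*(y[0]-y[2])/(y[0]-2*y[1]+y[2]),v])
    return np.array(out)
def head(cm,pts,z):
    P=plane(cm,pts,z)[:,:2]; vx,vy,x0,y0=cv2.fitLine(P.astype(np.float32),cv2.DIST_HUBER,0,.01,.01).ravel()
    if vx<0: vx,vy=-vx,-vy
    return np.rad2deg(np.arctan2(vy,vx)).round(2),P.mean(0).round(1)
g=cv2.cvtColor(c["pixels"],cv2.COLOR_RGB2GRAY).astype(np.float32)
for a,b,s in((250,272,1),(376,392,-1)): print("wrist",head(c,edges(g,range(80,130),a,b,s),40))
t=cam("top"); g=cv2.cvtColor(t["pixels"],cv2.COLOR_RGB2GRAY).astype(np.float32)
L=[];Rr=[]
for v in range(180,236):
    u0=405-(v-200)*.235+6
    L+=list(edges(g,[v],int(u0-25),int(u0-8),1)); Rr+=list(edges(g,[v],int(u0+10),int(u0+28),-1))
print("top",head(t,np.array(L),40),head(t,np.array(Rr),40)); print(np.array(L)[::12].round(1).tolist(),np.array(Rr)[::12].round(1).tolist())
E
```

```text
held [ 59.  -26.8 -38.5]
held [ 59.   28.3 -38.5]
held [ 59.    0.6 -38.5]
wrist (np.float32(-12.67), array([ 588.8, -268.7]))
wrist (np.float32(-13.96), array([ 564.2, -374.8]))
top (np.float32(-13.07), array([ 497.6, -244.8])) (np.float32(-13.36), array([ 499.1, -358.2]))
[[399.2, 180.0], [396.5, 192.0], [393.9, 204.0], [391.1, 216.0], [388.5, 228.0]] [[435.0, 180.0], [432.2, 192.0], [429.8, 204.0], [427.1, 216.0], [424.7, 228.0]]
```

play_rows:
  motion:
    - [[0.3, -0.1, 1, 0, 0, 0.3], [0.6, -0.1, 2.5, 0, 0, 0.3], [0.6, -0.1, 4.5, 0, 0, 0.3], [0.6, -0.1, 6.5, 0, 0, 0.3], [0.6, -0.1, 7.5, 0, 0, 0.3]]

```text
time: 19.25
tool_pos: [514.3, -305.3, 107.7]
tcp_rot: [-179.9, 0.2, -13.2]
ft_force: [-0.5, 0.9, -4.8]
finger_gap: 57.4
grip_force: 54.6
```

play_rows:
  motion:
    - [[0, 0, 1, 0, 0, 0], [0, 0, 2, 0, 0, 0], [0, 0, 2.5, 0, 0, 0], [0, 0, 2.5, 0, 0, 0], [0, 0, 2.5, 0, 0, 0]]

```text
time: 19.75
tool_pos: [515.9, -307.2, 86.7]
tcp_rot: [180.0, -0.1, -13.3]
ft_force: [-1.0, 0.2, -3.1]
finger_gap: 57.3
grip_force: 54.6
```

```bash
python3 - <<'E'
from h import *
from bench import optics,sensors
s=sensors.sense(); w=optics.snapshot("wrist"); print(s["time"],s["tool_pos"],s["tcp_rot"],s["ft_force"])
np.savez("w7.npz",pos=s["tool_pos"],rot=s["tcp_rot"],**w)
c=wcam("w7.npz"); g=cv2.cvtColor(c["pixels"],cv2.COLOR_RGB2GRAY)
for v in range(50,145,3): print(v,"".join("#" if x<110 else "+" if x<150 else "-" if x<190 else "." if x<215 else " " for x in g[v,230:414:2]))
E
```

```text
19.75 [ 515.9045033  -307.24055701   86.66663974] [ 1.79968001e+02 -5.44254500e-02 -1.32697231e+01] [-1.00725251  0.23616313 -3.10497543]
50 .                                                                                           
53                                                                                             
56                                                                                             
59                                                                                             
62                                                                                             
65                                                                                             
68                                                                                             
71                                                                                             
74                                                                                             
77                                                                                             
80
[... 1424 characters left out ...]
      .##+++++-.   .#
125 ++      -+++#######-                                                         .##++++--.   .#
128 #+      -+++#######-                                                         -##++++---   -#
131 ++      .----#++++++.                                                         .--------   -#
134 ++.              .-######################################################+-.       .-..   -#
137 ++.            .+###########################################################+---+-        +#
140 ++-          -+################################################################+++--   .  +#
143 ++-        -#####################################################################++-------##
```

```bash
python3 - <<'E'
from h import *
c=wcam("w7.npz"); T=Ro.from_euler("xyz",c["rot"],degrees=True)
print(T.inv().apply(plane(c,[[254,112],[390,112],[246,102.5],[396,102.5]],52)-c["pos"]).round(1))
print("front bottom edge",T.inv().apply(plane(c,[[266,134],[382,134]],c["pos"][2]-17.5)-c["pos"]).round(1))
E
```

```text
[[ 68.5 -37.5  34.7]
 [ 68.4  38.6  34.8]
 [ 73.6 -41.6  34.7]
 [ 73.5  41.6  34.8]]
front bottom edge [[ 58.3 -28.4  17.5]
 [ 58.2  31.5  17.6]]
```

The guides' inner front edge and the container's front are 10 mm apart and the sides are about 9 mm clear, so it is centred. Lower it.

play_rows:
  motion:
    - [[0, 0, 0.8, 0, 0, 0], [0, 0, 1.5, 0, 0, 0], [0, 0, 2.1, 0, 0, 0], [0, 0, 2.3, 0, 0, 0], [0, 0, 2.3, 0, 0, 0]]

```text
time: 20.3
tool_pos: [515.1, -306.7, 62.3]
tcp_rot: [-180.0, 0.1, -13.3]
ft_force: [-0.1, -0.4, -3.1]
finger_gap: 57.3
grip_force: 54.6
```

play_rows:
  motion:
    - [[0, 0, 0.1, 0, 0, 0], [0, 0, 0.2, 0, 0, 0], [0, 0, 0.25, 0, 0, 0], [0, 0, 0.25, 0, 0, 0], [0, 0, 0.25, 0, 0, 0]]

```text
time: 20.8
tool_pos: [515.6, -307.1, 60.7]
tcp_rot: [180.0, -0.0, -13.3]
ft_force: [-0.5, 0.2, -3.6]
finger_gap: 57.5
grip_force: 54.6
```

play_rows:
  motion:
    - [[0, 0, 0.1, 0, 0, 0], [0, 0, 0.12, 0, 0, 0], [0, 0, 0.12, 0, 0, 0], [0, 0, 0.12, 0, 0, 0]]

```text
time: 21.2
tool_pos: [515.7, -307.2, 59.7]
tcp_rot: [180.0, -0.0, -13.3]
ft_force: [-1.0, -0.5, -0.4]
finger_gap: 57.4
grip_force: 55.0
```

play_rows:
  motion:
    - [[0, 0, 0.05, 0, 0, 0], [0, 0, 0.08, 0, 0, 0], [0, 0, 0.08, 0, 0, 0], [0, 0, 0.08, 0, 0, 0]]

```text
time: 21.6
tool_pos: [515.7, -307.2, 59.7]
tcp_rot: [180.0, -0.0, -13.3]
ft_force: [-4.4, 2.2, 7.7]
finger_gap: 57.4
grip_force: 56.0
```

The container rests on the deck. Release, rise and check numerically.

play_rows:
  motion:
    - [[0, 0, 0, 0, 0, 0], [0, 0, 0, 0, 0, 0], [0, 0, 0, 0, 0, 0], [0, 0, 0, 0, 0, 0], [0, 0, 0, 0, 0, 0]]
  jaw: 1

```text
time: 22.1
tool_pos: [515.5, -307.0, 58.5]
tcp_rot: [180.0, -0.0, -13.3]
ft_force: [0.0, -0.6, -1.0]
finger_gap: 85.4
grip_force: 0.0
```

play_rows:
  motion:
    - [[0, 0, -1, 0, 0, 0], [0, 0, -4, 0, 0, 0], [0, 0, -8, 0, 0, 0], [0, 0, -12, 0, 0, 0], [0, 0, -15, 0, 0, 0]]

```text
time: 22.6
tool_pos: [516.2, -307.4, 212.6]
tcp_rot: [179.9, -0.2, -13.3]
ft_force: [0.3, -0.5, -0.3]
finger_gap: 85.1
grip_force: 0.0
```

play_rows:
  motion:
    - [[-2, 0, 0, 0, 0, 0], [-5, 0, 0, 0, 0, 0], [-7, 0, 0, 0, 0, 0], [-7, 0, 0, 0, 0, 0], [-7, 0, 0, 0, 0, 0]]

```text
time: 23.1
tool_pos: [447.7, -291.1, 209.6]
tcp_rot: [180.0, -0.1, -13.3]
ft_force: [-0.6, 0.4, 0.4]
finger_gap: 85.7
grip_force: 0.0
```

```bash
python3 - <<'E'
from h import *
from bench import optics,sensors
s=sensors.sense(); w=optics.snapshot("wrist"); print(s["time"],s["tool_pos"],s["tcp_rot"],s["ft_force"],s["finger_gap"])
np.savez("w8.npz",pos=s["tool_pos"],rot=s["tcp_rot"],**w); c=wcam("w8.npz")
hsv=cv2.cvtColor(c["pixels"],cv2.COLOR_RGB2HSV); m=((hsv[...,0]<18)&(hsv[...,0]>8)&(hsv[...,1]>190)&(hsv[...,2]>90)).astype(np.uint8)
k=max(cv2.findContours(m,0,1)[0],key=cv2.contourArea); print("orange",cv2.contourArea(k),cv2.boundingRect(k))
g=cv2.cvtColor(c["pixels"],cv2.COLOR_RGB2GRAY); x,y,wd,h=cv2.boundingRect(k)
for v in range(max(0,y-30),min(400,y+h+25),5): print(v,"".join("O" if m[v,u] else "#" if g[v,u]<110 else "+" if g[v,u]<150 else "-" if g[v,u]<190 else " " for u in range(x-40,x+wd+40,2)))
E
```

```text
23.1 [ 447.65598494 -291.11467797  209.55665982] [ 1.79952456e+02 -9.58639120e-02 -1.32948865e+01] [-0.63722386  0.35915075  0.35455999] 85.74732994305066Traceback (most recent call last):
  File "<stdin>", line 6, in <module>
ValueError: max() iterable argument is empty
```

```bash
python3 - <<'E'
from h import *
from bench import optics
def om(p):
    p=p.astype(int); r,g,b=p[...,0],p[...,1],p[...,2]; return ((r>110)&(r-b>.62*r)&(r-g>.2*r)&(g>.3*r)).astype(np.uint8)
c=wcam("w8.npz"); m=cv2.morphologyEx(om(c["pixels"]),cv2.MORPH_OPEN,np.ones((3,3)))
k=max(cv2.findContours(m,0,1)[0],key=cv2.contourArea); x,y,wd,h=cv2.boundingRect(k); print(cv2.contourArea(k),(x,y,wd,h))
g=cv2.cvtColor(c["pixels"],cv2.COLOR_RGB2GRAY)
for v in range(max(0,y-30),min(400,y+h+25),5): print(v,"".join("O" if m[v,u] else "#" if g[v,u]<110 else "+" if g[v,u]<150 else "-" if g[v,u]<190 else " " for u in range(max(0,x-30),min(640,x+wd+30),2)))
t=optics.snapshot("top"); m=cv2.morphologyEx(om(t["pixels"]),cv2.MORPH_OPEN,np.ones((3,3)))
for k in cv2.findContours(m,0,1)[0]:
    if cv2.contourArea(k)>150: print("top",np.round(cv2.minAreaRect(k)[0]),np.round(cv2.minAreaRect(k)[1:][0]),plane(t,[cv2.minAreaRect(k)[0]],86).round(0))
d=np.abs(t["pixels"].astype(int)-cam("top")["pixels"]).sum(2)
for n,(u,v) in dict(tug=(329,121),truck=(207,271),mug=(485,248),oil=(140,178),stack=(130,228),driver=(486,205),red=(270,129)).items(): print(n,d[v-12:v+13,u-12:u+13].mean().round(1))
E
```

```text
10477.0 (284, 24, 76, 154)
0 +++-                                                             +##
5 +++                                                              +##
10 +++-                                                             ###
15 ++++                                                - --        -###
20 ++++      +--++++++++                           ++++++++--+-    +###
25 ++++-     ++###OOOOOOOOO-------OOOOO-OOOOOOOOOOOOOOOO+##+++-    ####
30 ++++-     ++##+OOOOOOOOOOOOOOOOOOOOOOOOOOOOOOOOOOOOOO- ++++-    ####
35 ++++-     ++###OOOOOOOOOOOOOOOOOOOOOOOOOOOOOOOOOOOOOO  +#++--   ####
40 +++++        ---OOOOOOOOOOOOOOOOOOOOOOOOOOOOOOOOOOOOO      --  -####
45 +++++          -OOOOOOOOOOOOOOOOOOOOOOOOOOOOOOOOOOOOO----      -####
50 +++++          -OOOOOOOOOOOOOOOOOOOOOOOOOOOOOOOOOOOOO- --------+####
55 +++++           OOOOOOOOOOOOOOOOOOOOOOOOOOOOOOOOOOOOO---+------+####
60 +++++           OOOOOOOOOOOOOOOOOOOOOOOOOOOOOOOOOOOOO+--------+#####
65 +++++-          OOOOOOOOOOOOOOOOOOOOOOOOOOOOOOOOOOOO----------+#####
70 +++++-          -OOOOOOOOOOOOOOOOOOOOOOOOOOOOOOOOOOO+---------+#
[... 1358 characters left out ...]
OOOOOOOOOOO+###+----+#####+-
170 ++++++++     -+#+-OOOOOOOOOOOOOOOOOOOOOOOOOOOOOOOOO+####----+#####++
175 ++++++++-    -+###OOOOOOOOOOOOOOOOOOOOOOOOOOOOOOOOO+##++--  +####+++
180 ++++++++-    ---+++++++--                     -++++++--+-   #####+++
185 +++++++++                                                   ####++++
190 +++++++++                                                   #####+++
195 +++++++++                                                ---########
200 +++++++++                                           -------+########
top [214. 221.] [19. 19.] [[444. 301.  86.]]
top [417. 194.] [20. 26.] [[ 534. -309.   86.]]
tug 5.4
truck 9.1
mug 129.5
oil 6.9
stack 8.6
driver 200.3
red 10.8
```

```bash
python3 -c "
from bench import job,sensors
print(sensors.sense()['ft_force'],job.hand_in())"
```

```text
the job is handed in; nothing more can be done
[ 0.26178539 -0.46615403 -0.18099243] None
```

The job is handed in at about 23 s: the waiting container stands on the free part of the quay, and the freed one stands in the ferry's bay between the four corner guides; the last top view was blocked at the mug and screwdriver, so I couldn't recheck those two.

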